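# Load a graded filter magazine

### The job

Load the two filter cassettes that stand in the black stand into the empty slots of the magazine, each in the slot made for its thickness. Press each one gently past its spring plunger until it is fully home, its foot on the rubber tip of the hand-set stop screw, and let go. Do not force the cassettes, and leave the one that is already loaded and the other things on the table as they are.

Things in the scene. Friction and masses are not known exactly. Their poses are not given: they have to be found in the camera images.
- magazine: Fixed grey metal filter magazine: base 92x142x8 mm, two cheeks up to z 40 mm, 51.6 mm apart inside, with ribs 6.5 mm deep that form the slots. Origin under its centre; x from cheek to cheek, y along the row to the narrowest slot. In each slot a spring plunger at z 28 mm on the -x cheek grips the cassette's edge, a few N (under 12) to pass: not the end of travel
- slot_18 (a point): Centre of the mouth of the widest slot, level with the cheek tops; 19.6 mm wide along y below 3 mm lead-in chamfers, already holds its cassette, leave it so.
- slot_14 (a point): Centre of the mouth of the middle slot, level with the cheek tops; 15.6 mm wide along y below 3 mm lead-in chamfers, empty.
- slot_10 (a point): Centre of the mouth of the narrowest slot, level with the cheek tops; 11.6 mm wide along y below 3 mm lead-in chamfers, empty.
- stop_14: Threaded bush in the base under the middle of slot_14, with the stop screw it carries; origin on the base's top face, 32 mm below the slot's mouth. The screw's rubber tip, 10 mm across, has been set by hand 0.5 to 10.5 mm above this point, differently each time: not measured, to be felt. The tip yields 2 mm (3 N), then is firm. Home: the foot presses on it; over 38 N does harm
- stop_10: Threaded bush in the base under the middle of slot_10, with the stop screw it carries; origin on the base's top face, 32 mm below the slot's mouth. The screw's rubber tip, 10 mm across, has been set by hand 0.5 to 10.5 mm above this point, differently each time: not measured, to be felt. The tip yields 2 mm (3 N), then is firm. Home: the foot presses on it; over 38 N does harm
- cassette_14: Loose filter cassette 14 mm thick (along its y), 50 mm wide (x), 56 mm tall, 48-84 g: dark steel frame with round glass window, lower corners rounded to 6 mm. Origin at the centre of its underside, z up. Stands upright in a pocket of the stand, which pocket varies. Take it by its two narrow edges (50 mm), in the top 20 mm; it belongs in slot_14, its x along the magazine's x
- cassette_10: Loose filter cassette 10 mm thick (along its y), 50 mm wide (x), 56 mm tall, 48-84 g: dark steel frame with round glass window, lower corners rounded to 6 mm. Origin at the centre of its underside, z up. Stands upright in a pocket of the stand, which pocket varies. Take it by its two narrow edges (50 mm), in the top 20 mm; it belongs in slot_10, its x along the magazine's x
- cassette_18: Third cassette, 18 mm thick, same outline, already seated in the widest slot; origin at the centre of its underside. To be left where it is
- stand: Fixed black stand, 84x104x18 mm, origin under its centre, with two pockets 55 mm long (x) and 22 mm wide, at y -22 and +22 mm; their floors are at z 6 mm
- lens_tube: Bystander: black lens tube standing on the table, 30 mm across and 30 mm high, origin at the centre of its underside
- fork_clamp: Bystander: black slotted table clamp lying flat, 62x28x10 mm, origin at the centre of its underside
- screw_tin: Bystander: round tin, 66 mm across, 27 mm high, origin at the centre of its underside
- mirror_mount: Bystander: black mirror mount with three thumb screws, 46x38x46 mm, origin at the centre of its underside
Not all that is in view belongs to the job. What is shaped like the cassette_10 but orange is not meant. Leave any turquoise look-alike of the cassette_14 alone.

How it is judged (in metres and radians):
At the end, for the whole second after the job is handed in: each of the two cassettes stands in its own slot, within 3.5 mm across and 2 mm along the row of the slot's centre and upright within 0.06 rad, its foot on the tip of its stop screw with more than 0.1 N, at rest and let go (x of cassette_14 in the frame of magazine between -0.0035 and 0.0035 m and y of cassette_14 in the frame of magazine between -0.002 and 0.002 m and contact force between cassette_14 and stop_14 above 0.1 N and angle between each of cassette_14, cassette_10's own z axis and vertical below 0.06 rad and linear speed of each of cassette_14, cassette_10 below 0.01 m/s and contact force between each of cassette_14, cassette_10 and the fingers below 0.1 N and x of cassette_10 in the frame of magazine between -0.0035 and 0.0035 m and y of cassette_10 in the frame of magazine between 0.032 and 0.036 m and contact force between cassette_10 and stop_10 above 0.1 N); the robot touches nothing.
It fails at once if a cassette is driven onto its stop screw with more than 38 N, or forced against the magazine as a whole (plunger, ribs and stop) with more than 60 N (contact force between cassette_14 and stop_14 above 38 N or contact force between any of cassette_14, cassette_10 and magazine above 60 N or contact force between cassette_10 and stop_10 above 38 N).
It fails at once if the cassette already in the magazine is shifted by more than 4 mm (distance of cassette_18 from where it was at the start of the episode above 0.004 m).
It fails at once if a bystander (lens tube, table clamp, tin, mirror mount) is shifted by more than 15 mm (distance of any of lens_tube, fork_clamp, screw_tin, mirror_mount from where it was at the start of the episode above 0.015 m).
It also fails if it takes over 67 s, if anything falls off the work surface, if the arm or the gripper's body presses on something with over 40 N, if the wrist force passes 120 N, or if a joint passes its speed limit or range.

### The arm

A 6-joint arm with a two-finger parallel gripper is mounted at the origin on a cart in front of the work surface, level with it; the furniture and walls round the work are solid. World frame = base frame: x ahead of the robot, y to its left, z up, the work surface at z = 0. Lengths are in m, angles in degrees, forces in N, time in s.
With the tool pointing down it reaches from about 0.3 to 0.75 m from the base axis. Payload 8.5 kg.
Tool frame: the origin (TCP) lies midway between the tips of the shut fingers; the grasp point (between the pads) lies 19 mm behind it (env.tcp_to_grasp is the z of the grasp point in the tool frame, in m); z points along the fingers, y is the line along which they close (so a half turn about z gives the same grasp; the last joint's range is limited). The gripper opens to 85 mm and grips with 20 to 120 N. Pads are 22 mm wide; open, the fingers measure 114 mm over their backs; the gripper's body (76 mm by 85 mm) begins 54 mm behind the grasp point. The pads swing forward as they close: fully open they stand 13 mm farther back than shut.
Start: joints at [-86.19, 21.807, 74.336, -0, 83.858, -12.336], TCP at [0.153, -0.528, 0.231] pointing down, gripper open.
Joint ranges: [-178.18, 178.18], [-50.72, 133.34], [12.68, 142.11], [-81.47, 261.47], [9.98, 163.14], [-165.26, 165.26]. Speed limits (degrees/s): [136.94, 136.94, 180, 180, 180, 180].

### API

Orientations are given as a 3x3 rotation matrix whose columns are the frame's x, y, z axes.
In Python, from rig import env, imaging, job, models gives the robot as it stands. The module is installed in compiled form; this text tells all that it offers.
- The arm moves only by the tool jog_arm, never from a script. Its argument "plan" is text: rows parted by semicolons, each of 7 numbers parted by spaces: the turn, a rotation vector about the tool's x, y, z in degrees, then the shift along the tool's x, y, z in cm, then the closure in counts, from 0 (fully open) to 255 (shut). In form: rx ry rz x y z claw; .... A call has 1 to 10 rows; each row shifts and turns the commanded pose from where the row before left it, along the tool's axes as they then stand; what a row does not reach is not made up. A row lasts 1/12 s, in which the tool goes at most 41.7 mm and 7.16 degrees, less where a joint would pass 70% of its speed; a pose out of reach is approached as far as the arm can. A call with a gripper value outside its range is refused whole. The fingers move at their own pace and stop on an object; "grip_force" is the grip in N (left out, the last holds). Time passes only in rows, so rows that do not move let the fingers close. It gives the time, the measured TCP pose, the force, the opening and the grip force at its end, in the units of the state.
- env.observe(): the state, without advancing time (a new reading comes with each control period).
- imaging.get_image(name): name is "scene" or "top"; returns a dict with "pixels" (480x640x3 uint8, red, green, blue), "depth" (480x640 float32, m along the optical axis (not along the pixel's ray), 0 where there is no reading), "fov_y" (degrees; the focal length in pixels is half the picture's height over the tangent of half this angle, whatever the lens; pixels are square), "cx", "cy" (the principal point, pixels), "distortion" ([k1, k2, p1, p2, k3] as OpenCV has them; the pictures are not rectified), "world_from_camera" (4x4, takes a point from camera to world coordinates). Camera axes: x right, y down, z forward; pixel columns grow to the right and rows downward; lengths in m; the calibration is good to about 2 mm. A picture is of the moment at which its call begins.
- job.close_job(): hands the job in; it is judged then, once.
Trained networks look in the newest picture that a camera, given by its name, has taken for a name from the list of things; names that differ only in an ending like _2 or _b are one class to them, and where a whole thing is asked for, a point or a joint stands for the part that bears it (a point fixed in the world has none). Each returns a list of dicts, best first, with "confidence" (0 to 1); they miss things now and then, are a little off and sometimes report something else, mostly with a low value. They report only what shows in the picture. A call takes as long as a camera call. They do not tell look-alikes from the thing itself.
- models.outline_of(camera, query): "region" (480x640 bool, what is visible of it) and "bbox" ([centre column, centre row, width, height] in pixels, round what is visible of it).
- models.tip_of(camera, query): "at" ([column, row] in pixels: a listed point, or the origin of a listed thing).
The state is a dict: "time_s": time; "q": joint angles; "qvel": joint speeds; "joint_efforts": joint torques, N m; "position": TCP position; "tool_rot": TCP orientation; "ft_force": force on the tool from outside, world axes, zero at the start; "wrist_torque": the same for the moment, N m; "grip_width": finger opening in m; "gripper_force": force on a finger pad.
Only numpy, scipy, OpenCV 4.12 (cv2) and the standard library are available. Lean on these libraries where they do the work, as an engineer would, in place of code of your own. Each camera call takes 0.05 s, during which the arm holds its last target. There are 200 camera calls.

## Working session

There is one attempt and no reset: what is moved stays moved. The work goes in short steps, Python scripts to look and compute and a tool call to move; the robot and the scene stay as the last step left them, time stands still between calls to the robot, and variables do not carry over. Pictures are saved under pics/ and viewed, at most 10 in all, crops included, and the job is handed in when it is done.

Besides the shell and the picture viewer there is one more tool, called after ">>>" as name(argument=value, ...) on one line, values as JSON. jog_arm: Moves the arm, as the interface text tells. Its arguments: {"type":"object","properties":{"plan":{"type":"string"},"grip_force":{"type":"number"}},"required":["plan"]}

```bash
mkdir -p pics
cat > h.py <<'E'
import numpy as np, cv2
from rig import env, imaging, job, models
def K(im):
    f=240/np.tan(np.radians(im["fov_y"])/2)
    return np.array([[f,0,im["cx"]],[0,f,im["cy"]],[0,0,1]])
def ray(im,uv):
    p=cv2.undistortPoints(np.array([[uv]],float),K(im),np.array(im["distortion"]))[0,0]
    T=np.array(im["world_from_camera"]); return T[:3,3],T[:3,:3]@np.array([p[0],p[1],1.])
def atz(im,uv,z):
    o,d=ray(im,uv); return o+d*(z-o[2])/d[2]
def two(a,ua,b,ub):
    o1,d1=ray(a,ua);o2,d2=ray(b,ub)
    s=np.linalg.lstsq(np.stack([d1,-d2],1),o2-o1,rcond=None)[0]
    p,q=o1+s[0]*d1,o2+s[1]*d2
    return (p+q)/2,np.linalg.norm(p-q)
def cloud(im):
    v,u=np.mgrid[:480,:640]; uv=np.stack([u,v],-1).reshape(-1,1,2).astype(float)
    p=cv2.undistortPoints(uv,K(im),np.array(im["distortion"])).reshape(480,640,2)
    d=im["depth"]; c=np.dstack([p*d[...,None],d]); T=np.array(im["world_from_camera"])
    c=c@T[:3,:3].T+T[:3,3]; c[d==0]=np.nan; return c
E
python3 - <<'E'
from h import *
np.set_printoptions(precision=4,suppress=True)
s=env.observe();print(s["position"],s["tool_rot"],s["ft_force"],env.tcp_to_grasp)
for c in("scene","top"):
    im=imaging.get_image(c);cv2.imwrite(f"pics/{c}0.png",im["pixels"][...,::-1]);np.save(f"{c}.npy",im,allow_pickle=True)
    print(c,im["fov_y"],im["distortion"],np.array(im["world_from_camera"]))
    for q in("magazine","slot_14","slot_10","slot_18","cassette_14","cassette_10","cassette_18","stand","stop_14","stop_10"):
        print(q,[(np.round(r["at"]),round(r["confidence"],2)) for r in models.tip_of(c,q)][:4])
E
```

```text
[ 0.1529 -0.528   0.2307] [[ 0.9606  0.2781 -0.0001]
 [ 0.2781 -0.9606  0.0016]
 [ 0.0003 -0.0015 -1.    ]] [-0.0175  0.653  -0.1508] -0.0187
scene 44.688925317309774 [-0.046  0.     0.     0.     0.   ] [[ 0.859  -0.2877  0.4235 -0.0763]
 [-0.5115 -0.5175  0.686  -1.2379]
 [ 0.0218 -0.8059 -0.5917  0.9846]
 [ 0.      0.      0.      1.    ]]
magazine [(array([276., 243.]), 0.77)]
slot_14 [(array([271., 227.]), 0.95), (array([276., 232.]), 0.75), (array([284., 242.]), 0.56)]
slot_10 [(array([271., 227.]), 0.95), (array([276., 232.]), 0.75), (array([284., 242.]), 0.56)]
slot_18 [(array([271., 227.]), 0.95), (array([276., 232.]), 0.75), (array([284., 242.]), 0.56)]
cassette_14 [(array([314., 306.]), 0.76), (array([283., 245.]), 0.58), (array([275., 280.]), 0.55)]
cassette_10 [(array([314., 306.]), 0.76), (array([283., 245.]), 0.58), (array([275., 280.]), 0.55)]
cassette_18 [(array([314., 306.]), 0.76), (array([283., 245.]), 0.58), (array([275., 280.]), 0.55)]
stand [(array([311., 300.]), 0.92)]
stop_14 []
stop_10 []
top 49.47784990789176 [0.052 0.    0.    0.    0.   ] [[-0.0726 -0.973
[... 447 characters left out ...]
 (array([277., 302.]), 0.7), (array([265., 304.]), 0.68), (array([283., 300.]), 0.6)]
cassette_14 [(array([389., 310.]), 0.75), (array([372., 314.]), 0.66), (array([295., 302.]), 0.58), (array([336., 326.]), 0.47)]
cassette_10 [(array([389., 310.]), 0.75), (array([372., 314.]), 0.66), (array([295., 302.]), 0.58), (array([336., 326.]), 0.47)]
cassette_18 [(array([389., 310.]), 0.75), (array([372., 314.]), 0.66), (array([295., 302.]), 0.58), (array([336., 326.]), 0.47)]
stand [(array([378., 313.]), 0.95)]
stop_14 [(array([265., 308.]), 0.53), (array([280., 304.]), 0.48), (array([373., 313.]), 0.15)]
stop_10 [(array([265., 308.]), 0.53), (array([280., 304.]), 0.48), (array([373., 313.]), 0.15)]
```

Run:
```python
import cv2
a=cv2.imread("pics/scene0.png")[180:340,180:390];b=cv2.imread("pics/top0.png")[240:380,220:430]
cv2.imwrite("pics/c1.png",cv2.resize(a,None,fx=3.7,fy=3.7,interpolation=cv2.INTER_CUBIC))
cv2.imwrite("pics/c2.png",cv2.resize(b,None,fx=3.8,fy=3.8,interpolation=cv2.INTER_CUBIC))
```

```text
(no output)
```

View pics/c1.png

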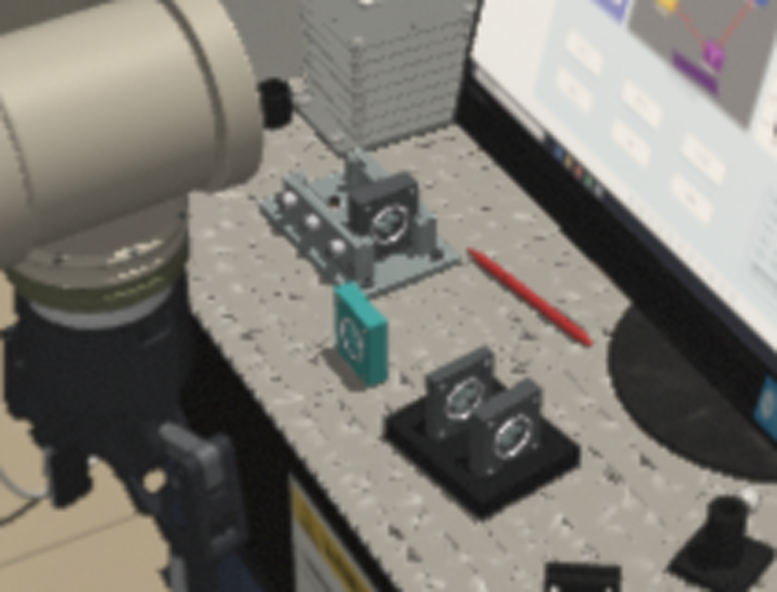

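View pics/c2.png

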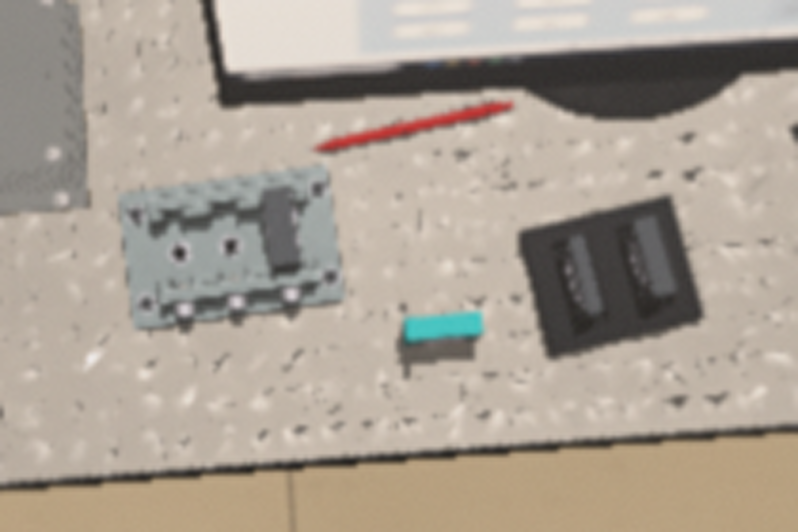

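View pics/top0.png

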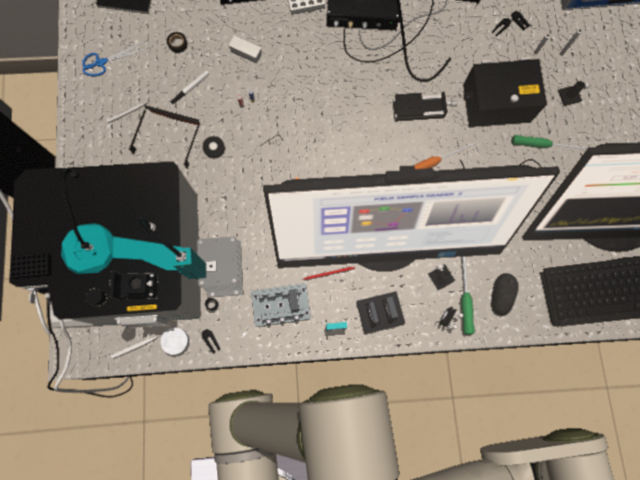

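The crops show the turquoise look-alike (scene about 277,270; top 336,326), which I leave alone. The dark cassettes in the black stand (top 372,313 and 389,308) match the description. The magazine is at top 280,304, with slot_18, the filled one, at its right end, so its +y points left in the top view. Next I'll measure.

```bash
cat > m.py <<'E'
from h import *
np.set_printoptions(precision=4,suppress=True)
for c in("scene","top"):
    im=np.load(f"{c}.npy",allow_pickle=True).item();P=cloud(im)
    np.save(c+"_P.npy",P)
    imaging.get_image(c)
    for q in("magazine","stand","cassette_14","mirror_mount","lens_tube","fork_clamp","screw_tin"):
        for r in models.outline_of(c,q)[:4]:
            m=r["region"];X=P[m];X=X[~np.isnan(X[:,0])]
            if r["confidence"]<.4 or len(X)<10: continue
            rect=cv2.minAreaRect(X[:,:2].astype(np.float32)*1000)
            print(c,q,round(r["confidence"],2),np.round(r["bbox"]),m.sum(),"z%",np.percentile(X[:,2],[2,20,50,80,98]),"rect",np.round(rect[0],1),np.round(rect[1],1),round(rect[2],1))
            np.save(f"mask_{c}_{q}_{int(r['bbox'][0])}.npy",m)
    g=P[np.isfinite(P[...,2])&(abs(P[...,2])<.012)&(abs(P[...,0]-.3)<.35)];print("table z",np.median(g[:,2]),g[:,2].std())
E
python3 m.py
```

```text
scene magazine 0.98 [278. 240.  54.  45.] 952 z% [0.0006 0.0078 0.0139 0.0376 0.0442] rect [496.8 -97.7] [217.4 117.1] 84.8
scene stand 0.92 [313. 300.  53.  39.] 692 z% [0.0012 0.0102 0.0173 0.0198 0.0227] rect [ 466.5 -326.4] [100.9 106. ] 9.1
scene stand 0.57 [317. 297.  20.  25.] 337 z% [0.0167 0.0262 0.0453 0.0612 0.0649] rect [ 464.5 -348.2] [52.6 20.9] 15.3
scene cassette_14 0.8 [275. 271.  15.  27.] 311 z% [0.0003 0.0148 0.0373 0.0554 0.0592] rect [ 443.1 -186.8] [105.4  36.8] 64.8
scene cassette_14 0.79 [303. 286.  17.  24.] 334 z% [0.0023 0.0236 0.0433 0.0604 0.0654] rect [ 479.4 -278.1] [119.6  39. ] 47.8
scene cassette_14 0.74 [317. 298.  20.  25.] 376 z% [0.0146 0.0249 0.0446 0.0613 0.0651] rect [ 485.7 -321.8] [117.6  41. ] 51.4
scene cassette_14 0.69 [281. 238.  18.  27.] 330 z% [0.0136 0.0304 0.0511 0.0664 0.0705] rect [ 509.8 -103.8] [77.4 41.4] 36.5
scene mirror_mount 0.56 [336. 344.  21.  24.] 424 z% [0.0017 0.012  0.0382 0.0448 0.0488] rect [ 442.  -478.2] [85.5 45.8] 57.4
table z 0.0013009998706086101 0.003775576417592093
top magazine 0.92 [282. 304.  58.  40.] 1
[... 690 characters left out ...]
49.5 15.2] 11.0
top mirror_mount 0.53 [452. 318.  25.  26.] 276 z% [-0.0014  0.0166  0.0396  0.0452  0.0494] rect [ 438.5 -498.8] [44.9 55.1] 68.3
top lens_tube 0.58 [281. 305.  60.  42.] 1840 z% [0.0029 0.0065 0.01   0.0373 0.0433] rect [502.  -74.4] [ 94.4 141.8] 4.1
top lens_tube 0.45 [209. 342.  20.  27.] 198 z% [-0.002   0.0063  0.009   0.0122  0.0146] rect [426.5 105.9] [58.3 27.1] 24.5
top fork_clamp 0.69 [212. 341.  23.  27.] 251 z% [-0.0036  0.0039  0.0086  0.0117  0.0144] rect [424.8 104.6] [60.7 28.4] 28.8
top screw_tin 0.83 [176. 343.  27.  27.] 660 z% [-0.0011  0.0234  0.0264  0.029   0.032 ] rect [434.  187.8] [65.2 67.8] 86.4
table z 0.0002844767672428583 0.0035846885822460113
```

```bash
ls mask*
cat > fit.py <<'E'
from h import *
from scipy.optimize import minimize
np.set_printoptions(precision=4,suppress=True)
I={c:np.load(c+".npy",allow_pickle=True).item() for c in("scene","top")}
P={c:np.load(c+"_P.npy") for c in I}
def box(x0,x1,y0,y1,z0,z1): return np.array([[x,y,z] for x in(x0,x1) for y in(y0,y1) for z in(z0,z1)])/1000.
def render(im,parts,p,S=8):
    T=np.linalg.inv(np.array(im["world_from_camera"]));R=cv2.Rodrigues(np.array([0,0,p[2]]))[0]
    out=np.zeros((480,640),np.float32); polys=[]
    for b in parts:
        w=b@R.T+[p[0],p[1],0]
        uv=cv2.projectPoints(w,cv2.Rodrigues(T[:3,:3])[0],T[:3,3],K(im),np.array(im["distortion"]))[0][:,0]
        polys.append(cv2.convexHull(uv.astype(np.float32))[:,0])
    a=np.concatenate(polys);lo=np.floor(a.min(0)).astype(int)-2;hi=np.ceil(a.max(0)).astype(int)+3
    big=np.zeros(((hi[1]-lo[1])*S,(hi[0]-lo[0])*S),np.uint8)
    for q in polys: cv2.fillPoly(big,[np.round(((q-lo+.5)*S-.5)*16).astype(np.int32)],255,shift=4)
    out[lo[1]:hi[1],lo[0]:hi[0]]=cv2.resize(big,None,fx=1/S,fy=1/S,interpolation=cv2.INTER_AREA)/255.
    return out
def fit(masks,parts,p0):
    f=lambda p:sum(np.sum((render(I[c],parts,p)-m)**2) for c,m in masks.items())
    best=None
    for d in(-.05,.05):
        r=minimize(f,p0,method="Nelder-Mead",options=dict(initial_simplex=np.array([p0,np.add(p0,[.004,0,d]),np.add(p0,[0,.004,0]),np.add(p0,[.001,.001,-d])]),xatol=1e-5,fatol=.01))
        if best is None or r.fun<best.fun:best=r
    return best.x[:2]*1000,np.degrees(best.x[2]),best.fun
E
cat > f1.py <<'E'
from fit import *
import glob
def M(c,q,u): return np.load(f"mask_{c}_{q}_{u}.npy").astype(np.float32)
g=lambda c,q:[int(f.split('_')[-1][:-4]) for f in sorted(glob.glob(f"mask_{c}_{q}_*"))]
mag=[box(-46,46,-71,71,0,8),box(-32.3,-25.8,-57,57,0,40),box(25.8,32.3,-57,57,0,40),box(-25,25,-45,-27,10,68)]
u={c:min(g(c,"magazine"),key=lambda v:abs(v-280)) for c in I}
for cs in(["top"],["scene"],["top","scene"]): print("mag",cs,fit({c:M(c,"magazine",u[c]) for c in cs},mag,[.50,-.074,.07]))
for c in I: print(c,"mag z40 pts")
for nm,th,p0 in(("A",10,(.461,-.301,.17)),("B",14,(.469,-.346,.17)),("18",18,(.505,-.110,.07))):
  for cs in(["top"],["scene"],["top","scene"]):
    mk={}
    for c in cs:
        X=P[c];m=(np.hypot(X[...,0]-p0[0],X[...,1]-p0[1])<.033)&(X[...,2]>.045)
        R=cv2.Rodrigues(np.array([0,0,p0[2]]))[0]
        loc=(X-[p0[0],p0[1],0])@R; m&=abs(loc[...,1])<.018
        mk[c]=m.astype(np.float32)
    h=68 if nm=="18" else 62
    for t in (10,14,18): print(nm,t,cs,*fit(mk,[box(-25,25,-t/2,t/2,45,h)],list(p0)))
# stand: dark threshold in both
mk={}
for c in I:
    X=P[c];m=(np.hypot(X[...,0]-.466,X[...,1]+.326)<.085)&(I[c]["pixels"].max(-1)<75)
    mk[c]=m.astype(np.float32)
st=[box(-42,42,-52,52,0,18),box(-25,25,-28,-16,15,62),box(-25,25,16,28,15,62)]
for cs in(["top"],["scene"],["top","scene"]): print("stand",cs,fit({c:mk[c] for c in cs},st,[.466,-.326,.17]))
for n in("z",):
  for c in I:
    for p in((.461,-.301),(.469,-.346),(.505,-.110)):
        X=P[c];m=(np.hypot(X[...,0]-p[0],X[...,1]-p[1])<.03)&(X[...,2]>.05);print(c,p,"top z",np.percentile(X[m][:,2],[50,80,95]))
E
python3 f1.py
```

```text
mask_scene_cassette_14_275.npy
mask_scene_cassette_14_281.npy
mask_scene_cassette_14_303.npy
mask_scene_cassette_14_317.npy
mask_scene_magazine_278.npy
mask_scene_mirror_mount_335.npy
mask_scene_stand_313.npy
mask_scene_stand_316.npy
mask_top_cassette_14_294.npy
mask_top_cassette_14_337.npy
mask_top_cassette_14_370.npy
mask_top_cassette_14_391.npy
mask_top_fork_clamp_212.npy
mask_top_lens_tube_208.npy
mask_top_lens_tube_280.npy
mask_top_magazine_282.npy
mask_top_mirror_mount_452.npy
mask_top_screw_tin_176.npy
mask_top_stand_377.npy
mag ['top'] (array([501.0709, -74.2889]), np.float64(3.880589737906837), np.float64(291.99853515625))
mag ['scene'] (array([497.9196, -72.4874]), np.float64(4.489413333502516), np.float64(398.5408935546875))
mag ['top', 'scene'] (array([499.9739, -73.7778]), np.float64(4.074283814198017), np.float64(725.0711669921875))
scene mag z40 pts
top mag z40 pts
A 10 ['top'] [ 460.8476 -301.9834] 8.941883418986624 4.744575500488281
A 14 ['top'] [ 461.0105 -301.6705] 7.157407844410371 27.01488494873047
A 18 ['top'] [ 460.7908 -301.359 ] 6.832204870705764 61.046520233
[... 1763 characters left out ...]
'scene'] [ 502.7268 -110.3696] 3.801742262241981 38.753265380859375
stand ['top'] (array([ 463.1223, -324.5958]), np.float64(9.846650078648688), np.float64(396.4181213378906))
stand ['scene'] (array([ 460.9517, -323.3289]), np.float64(9.657855928012294), np.float64(341.2738952636719))
stand ['top', 'scene'] (array([ 461.4482, -323.4513]), np.float64(9.129768606816292), np.float64(751.3792724609375))
scene (0.461, -0.301) top z [0.0606 0.0634 0.0653]
scene (0.469, -0.346) top z [0.0611 0.0634 0.065 ]
scene (0.505, -0.11) top z [0.0655 0.0686 0.0705]
top (0.461, -0.301) top z [0.0617 0.0642 0.065 ]
top (0.469, -0.346) top z [0.0615 0.0638 0.0673]
top (0.505, -0.11) top z [0.0673 0.0691 0.0712]
```

```bash
cat > f2.py <<'E'
from fit import *
a=np.radians(4.1);R=np.array([[np.cos(a),-np.sin(a)],[np.sin(a),np.cos(a)]])
for c,o in(("top",(.5011,-.0743)),("scene",(.4979,-.0725))):
    X=P[c].reshape(-1,3);X=X[np.isfinite(X[:,0])];L=X.copy();L[:,:2]=(X[:,:2]-o)@R
    s=(abs(L[:,0])<.06)&(abs(L[:,1])<.085)
    for lo,hi in((.034,.046),(.004,.03)):
        t=L[s&(L[:,2]>lo)&(L[:,2]<hi)]
        print(c,lo,"x",np.histogram(t[:,0]*1000,np.arange(-52,53,4))[0],"y",np.histogram(t[:,1]*1000,np.arange(-80,81,8))[0])
    mon=X[(X[:,2]>.075)&(X[:,0]>.3)&(X[:,0]<.7)&(X[:,1]>-.5)&(X[:,1]<.1)]
    for y in np.arange(-.5,.1,.1):
        k=mon[(mon[:,1]>y)&(mon[:,1]<y+.1)]
        if len(k):i=k[:,0].argmin();print("obst",round(y,1),np.percentile(k[:,0],[0,2]),k[i])
    for q in("stop_14","slot_14"):
        imaging.get_image(c)
        for r in models.tip_of(c,q)[:4]:
            z=.010 if q[1]=="t" else .04
            w=atz(I[c],r["at"],z);l=(w[:2]-o)@R;print(c,q,round(r["confidence"],2),np.round(r["at"],1),w,l*1000)
im=I["top"]["pixels"][284:325,248:315,::-1]
cv2.imwrite("pics/mag.png",cv2.resize(im,None,fx=11,fy=11,interpolation=cv2.INTER_CUBIC))
E
python3 f2.py
```

```text
top 0.034 x [ 0  1  6  9 43 70 62 38 15  0  0  0  0  0  0  0  2  8 35 48 57 56  0  0
  0  0] y [ 0  0  1 40 27 23 28 39 42 29 27 41 41 35 29 39  9  0  0  0]
top 0.004 x [ 5 39 79 68 76 26 18 23 40 59 73 71 77 73 69 70 73 78 59 46 17 20 20 64
 57  8] y [ 16  99 114  72  36  16  27  68  69  79  81  71  69  69  70  70  88 113
  92  17]
obst -0.5 [0.5771 0.5806] [ 0.5771 -0.4983  0.0888]
obst -0.4 [0.5778 0.5814] [ 0.5778 -0.3894  0.0878]
obst -0.3 [0.3    0.3039] [ 0.3    -0.221   0.6689]
obst -0.2 [0.3    0.3015] [ 0.3    -0.199   0.6831]
obst -0.1 [0.3003 0.3033] [ 0.3003 -0.0151  0.1553]
obst -0.0 [0.3002 0.5474] [0.3002 0.0051 0.1663]
top stop_14 0.43 [266.5 307.6] [ 0.496  -0.0395  0.01  ] [-2.567  35.0557]
top stop_14 0.37 [279.4 300.5] [ 0.5116 -0.073   0.01  ] [10.5872  0.5121]
top slot_14 0.9 [292.3 301.2] [ 0.5036 -0.1064  0.04  ] [  0.197  -32.2377]
top slot_14 0.61 [268.7 304.7] [ 0.4992 -0.0477  0.04  ] [-0.0061 26.6396]
top slot_14 0.59 [281.8 303.5] [ 0.4998 -0.0802  0.04  ] [-1.7227 -5.7724]
scene 0.034 x [ 1  6  8 25 48 36 29 30  9  2  1  4  1  6  4  6  7 18 20 23 22 13  1  0
  0  0] y [ 0  0 23 34 42 31 17  8 18 13 17 23 23 23 28 17  3  0  0  0]
scene 0.004 x [11 47 50 52 91 18 15 11 12 12 19 18 29 33 26 37 26 50 40 22 14 10  8 10
  4  0] y [34 77 91 77 89 25 13 17 17 20 16 14 18 41 24 29 23 29 15 11]
obst -0.5 [0.5729 0.5764] [ 0.5729 -0.4954  0.0931]
obst -0.4 [0.5724 0.5768] [ 0.5724 -0.3671  0.0879]
obst -0.3 [0.3    0.5768] [ 0.3    -0.2326  0.6459]
obst -0.2 [0.5736 0.5778] [ 0.5736 -0.1129  0.092 ]
obst -0.1 [0.575  0.5793] [ 0.575  -0.0883  0.09  ]
obst -0.0 [0.5402 0.5448] [0.5402 0.095  0.0777]
scene slot_14 0.93 [273.3 225.7] [ 0.5057 -0.0434  0.04  ] [ 9.8871 28.5106]
scene slot_14 0.84 [277.6 234.2] [ 0.4978 -0.0847  0.04  ] [ -0.9951 -12.1467]
scene slot_14 0.63 [283.3 238.9] [ 0.5013 -0.1112  0.04  ] [  0.665 -38.855]
```

View pics/mag.png

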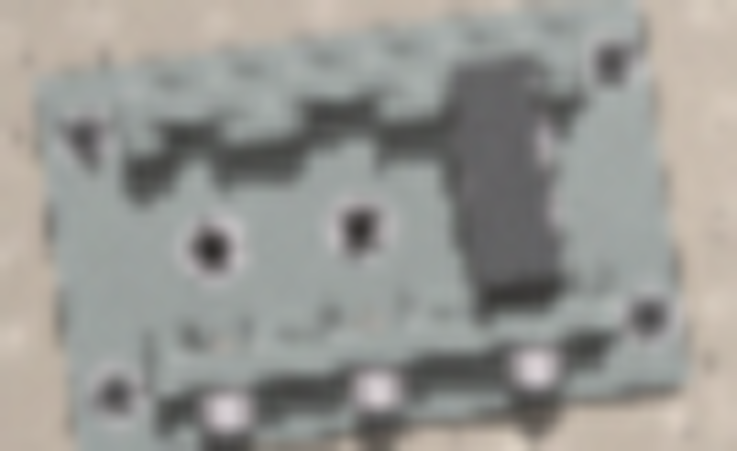

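The enlarged crop shows both empty slots with their stop tips (at about 212,248 and 358,228), the four base bolts, and the grey 18 mm cassette. In the stand, the cassette at top 371,313 measures 10 mm thick and the one at top 391,310 measures 14 mm. I'll start with the 14.

Run:
```python
from fit import *
p=lambda u,v:(248+(u+.5)/11-.5,284+(v+.5)/11-.5)
B=[atz(I["top"],p(*q),.008)*1000 for q in((85,140),(612,62),(113,392),(648,316))]
print(np.array(B),np.mean(B,0)); d=B[0]-B[1]+B[2]-B[3]; print("yaw",np.degrees(np.arctan2(-d[0],d[1])))
for q in((212,248),(358,228)): print(atz(I["top"],p(*q),.013)*1000)
```

```text
[[ 527.1294  -12.4215    8.    ]
 [ 536.4175 -135.095     8.    ]
 [ 468.759   -16.0818    8.    ]
 [ 477.1326 -139.3605    8.    ]] [502.3596 -75.7397   8.    ]
yaw 4.107336137807348
[499.416  -40.7565  13.    ]
[501.5583 -74.388   13.    ]
```

>>> jog_arm(plan="0 0 0 3.5 -0.9 0 0;0 0 0 3.5 -0.9 0 0;0 0 0 3.5 -0.9 0 0;0 0 0 3.5 -0.9 0 0;0 0 0 3.5 -0.9 0 0;0 0 0 3.5 -0.9 0 0;0 0 0 3.5 -0.9 0 0;0 0 0 3.5 -0.9 0 0;0 0 0 3.5 -0.9 0 0;0 0 0 3.5 -0.9 0 0")

```text
time_s: 3.13
position: [0.4655, -0.3433, 0.2315]
tool_rot: [[0.961, 0.278, 0.0], [0.278, -0.961, -0.0], [0.0, 0.0, -1.0]]
ft_force: [0.6, 0.3, -0.5]
grip_width: 0.0855
gripper_force: 0.0
```

>>> jog_arm(plan="0 0 -7 0 0 0 0;0 0 -7 0 0 0 0;0 0 -7 0 0 0 0;0 0 -7 0 0 0 0;0 0 -7 0 0 0 0;0 0 -7 0 0 0 0;0 0 -7 0 0 0 0;0 0 -7 0 0 0 0;0 0 -7 0 0 0 0;0 0 -7 0 0 0 0")

```text
time_s: 3.97
position: [0.4641, -0.3445, 0.2313]
tool_rot: [[0.061, 0.998, -0.0], [0.998, -0.061, 0.0], [0.0, -0.0, -1.0]]
ft_force: [0.1, -0.0, 0.1]
grip_width: 0.0853
gripper_force: 0.0
```

>>> jog_arm(plan="0 0 -6.7 0 0 0 0;0 0 -6.8 0 0 0 0;0 0 0 -0.26 0.35 3 0;0 0 0 0 0 3 0;0 0 0 0 0 3 0;0 0 0 0 0 2 0;0 0 0 0 0 1 0;0 0 0 0 0 0 0;0 0 0 0 0 0 0")

```text
time_s: 4.72
position: [0.4683, -0.3468, 0.112]
tool_rot: [[-0.168, 0.986, 0.001], [0.986, 0.168, -0.001], [-0.001, 0.0, -1.0]]
ft_force: [0.2, -0.6, 0.2]
grip_width: 0.0853
gripper_force: 0.0
```

Run:
```python
from h import *
for c,(r,k,w,h) in {"scene":(290,310,120,90),"top":(310,380,120,90)}.items():
    im=imaging.get_image(c);a=im["pixels"][r-h:r+h,k-w:k+w,::-1];cv2.imwrite(f"pics/g_{c}.png",a)
a=np.hstack([cv2.resize(cv2.imread(f"pics/g_{c}.png"),(400,300),interpolation=cv2.INTER_CUBIC) for c in("scene","top")]);cv2.imwrite("pics/g.png",a)
```

```text
(no output)
```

View pics/g.png

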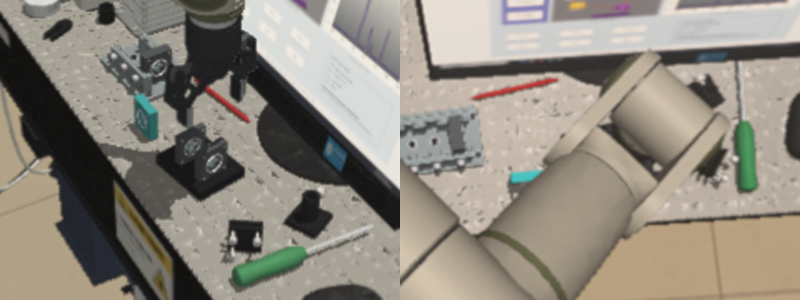

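The scene view shows the open gripper above the right-hand cassette with both fingers clear. The lens tube is at the upper left, near 105,15. I'll descend and grip.

>>> jog_arm(plan="0 0 0 0 0 2 0;0 0 0 0 0 2 0;0 0 0 0 0 1.5 0;0 0 0 0 0 1.2 0;0 0 0 0 0 0.7 0;0 0 0 0 0 0 0")

```text
time_s: 5.32
position: [0.468, -0.3465, 0.0371]
tool_rot: [[-0.168, 0.986, -0.0], [0.986, 0.168, 0.0], [0.0, -0.0, -1.0]]
ft_force: [0.1, 0.5, -0.4]
grip_width: 0.0856
gripper_force: 0.0
```

>>> jog_arm(plan="0 0 0 0 0 0 255;0 0 0 0 0 0 255;0 0 0 0 0 0 255;0 0 0 0 0 0 255;0 0 0 0 0 0 255;0 0 0 0 0 0 255", grip_force=40)

```text
time_s: 5.82
position: [0.4684, -0.3469, 0.0385]
tool_rot: [[-0.168, 0.986, 0.001], [0.986, 0.168, -0.002], [-0.002, 0.001, -1.0]]
ft_force: [-0.4, 1.0, 6.3]
grip_width: 0.0491
gripper_force: 41.5
```

>>> jog_arm(plan="0 0 0 0 0 -0.5 255;0 0 0 0 0 -1 255;0 0 0 0 0 -2 255;0 0 0 0 0 -3 255;0 0 0 0 0 -3 255;0 0 0 0 0 -2.5 255;0 0 0 0 0 0 255;0 0 0 0 0 0 255")

```text
time_s: 6.48
position: [0.4682, -0.3467, 0.1592]
tool_rot: [[-0.168, 0.986, 0.002], [0.986, 0.168, -0.002], [-0.003, 0.002, -1.0]]
ft_force: [0.2, 0.2, -1.8]
grip_width: 0.0492
gripper_force: 41.7
```

```bash
cat > held.py <<'E'
import sys
from fit import *
T=float(sys.argv[1])
s=env.observe();p=np.array(s["position"]);R=np.array(s["tool_rot"]);print(p,s["grip_width"],s["ft_force"])
yaw=np.arctan2(R[1,1],R[0,1])
im=imaging.get_image("scene");I["scene"]=im;X=cloud(im)
ztop=p[2]+.024
c=np.cos(yaw);sn=np.sin(yaw)
L=X-p;lx=c*L[...,0]+sn*L[...,1];ly=-sn*L[...,0]+c*L[...,1]
# visible lower part of held cassette
m=(abs(lx)<.034)&(abs(ly)<.018)&(X[...,2]>ztop-.060)&(X[...,2]<p[2]-.004)
print("px",m.sum(),"ly front",np.percentile(ly[m],[5,20,50,80]))
H=lambda b,z:box(-25,25,-T/2,T/2,b*1000,z*1000)
def f(q):
    r=render(im,[H(q[3],p[2]-.004)],q[:3]);return np.sum((r-m)**2)
# bottom edge & lateral position: image fit with z free, cut plane at tip level
b=None
for d in(-.05,.05):
    q0=np.array([p[0],p[1],yaw,ztop-.056]);S=np.array([q0,q0+[.004,0,0,0],q0+[0,.004,0,0],q0+[0,0,d,0],q0+[0,0,0,.003]])
    r=minimize(f,q0,method="Nelder-Mead",options=dict(initial_simplex=S,maxiter=600))
    if b is None or r.fun<b.fun:b=r
q=b.x;d=q[:2]-p[:2]
print("cass scene",q[:2]*1000,"yaw",np.degrees(q[2]),"tool yaw",np.degrees(yaw),"foot z",q[3]*1000,"cost",b.fun,"offset cass-frame x,y",(c*d[0]+sn*d[1])*1000,(-sn*d[0]+c*d[1])*1000)
u=np.argwhere(m).mean(0).astype(int)
a=im["pixels"][max(0,u[0]-60):u[0]+60,u[1]-80:u[1]+80,::-1];cv2.imwrite(f"pics/held{sys.argv[2]}.png",cv2.resize(a,None,fx=5,fy=5,interpolation=cv2.INTER_CUBIC))
E
python3 held.py 14 1
```

```text
[ 0.4682 -0.3467  0.1592] 0.049202020571359084 [ 0.2354  0.1808 -1.7506]
px 189 ly front [-0.0085 -0.0073 -0.0057 -0.0016]
cass scene [ 458.8354 -358.4278] yaw 13.04213853361831 tool yaw 9.648919646410556 foot z 139.6707423337784 cost 26.88349151611328 offset cass-frame x,y -11.227578802080803 -9.93855365535382
```

View pics/held1.png

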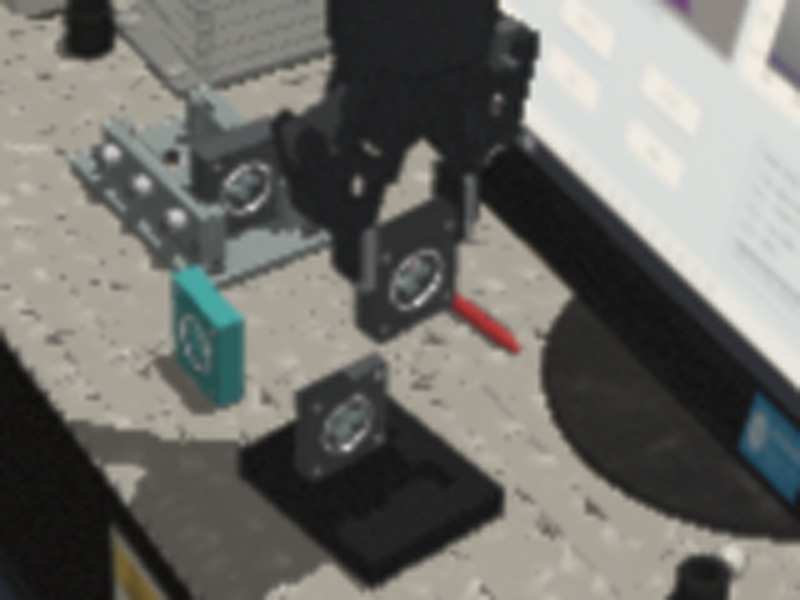

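The picture shows the 14 mm cassette gripped squarely by its narrow edges. It hangs upright at crop 410,280 and its pocket is empty. I'll refit with the height fixed and start the transfer.

```bash
python3 - <<'E'
s=open('held.py').read()
a=s.index("H=lambda");b=s.index("u=np.argwhere")
s=s[:a]+'''foot=p[2]-.0325
m2=np.zeros_like(m); m2[:]=(abs(lx)<.034)&(abs(ly)<.018)&(X[...,2]>foot-.006)&(X[...,2]<p[2]-.004)
I["scene"]=im
for zc in (p[2]-.004,p[2]-.010):
    mm=(m2&(X[...,2]<zc)).astype(np.float32)
    q,yw,cost=fit({"scene":mm},[box(-25,25,-T/2,T/2,foot*1000,zc*1000)],[p[0],p[1],yaw])
    d=q/1000-p[:2]
    print("scene",q,yw,cost,"tool yaw",np.degrees(yaw),"offset in tool-y,across",(c*d[0]+sn*d[1])*1000,(-sn*d[0]+c*d[1])*1000)
'''+s[b:]
open('held.py','w').write(s)
E
python3 held.py 14 2
```

```text
[ 0.4678 -0.3463  0.1576] 0.049411722272593 [-0.0974  0.3512 -1.2872]
px 192 ly front [-0.0091 -0.0078 -0.0055 -0.0019]
scene [ 465.4667 -346.6181] 13.852612124027763 75.7781982421875 tool yaw 9.646038779103238 offset in tool-y,across -2.376974865819213 0.0384274138408527
scene [ 464.5331 -347.5905] 14.274041834543484 81.65106201171875 tool yaw 9.646038779103238 offset in tool-y,across -3.4603235018346865 -0.7638030410215958
```

>>> jog_arm(plan="0 0 0 3.3 0.98 0 255;0 0 0 3.3 0.98 0 255;0 0 0 3.3 0.98 0 255;0 0 0 3.3 0.98 0 255;0 0 0 3.3 0.98 0 255;0 0 0 3.3 0.98 0 255;0 0 0 3.3 0.98 0 255;0 0 0 3.2 0.95 0 255;0 0 5.5 0 0 0 255;0 0 0 0 0 0 255")

```text
time_s: 7.42
position: [0.5005, -0.0724, 0.1564]
tool_rot: [[-0.072, 0.997, -0.002], [0.997, 0.072, 0.001], [0.001, -0.002, -1.0]]
ft_force: [0.2, -0.9, -0.3]
grip_width: 0.0491
gripper_force: 41.6
```

>>> jog_arm(plan="0 0 0 0 0 0 255;0 0 0 0 0 0 255;0 0 0 0 0 0 255")

```text
time_s: 7.67
position: [0.5008, -0.075, 0.1569]
tool_rot: [[-0.072, 0.997, -0.001], [0.997, 0.072, 0.0], [0.0, -0.001, -1.0]]
ft_force: [0.3, -0.4, -0.6]
grip_width: 0.0492
gripper_force: 41.6
```

>>> jog_arm(plan="0 0 0 0.05 0 2 255;0 0 0 0 0 2 255;0 0 0 0 0 2 255;0 0 0 0 0 1.2 255;0 0 0 0 0 0.5 255;0 0 0 0 0 0 255;0 0 0 0 0 0 255")

```text
time_s: 8.25
position: [0.5011, -0.0741, 0.0807]
tool_rot: [[-0.072, 0.997, 0.0], [0.997, 0.072, -0.0], [-0.0, 0.0, -1.0]]
ft_force: [0.7, -0.4, -1.3]
grip_width: 0.0492
gripper_force: 41.7
```

```bash
python3 held.py 14 3
```

```text
[ 0.5011 -0.0741  0.0807] 0.04915844658008254 [ 0.7174 -0.3856 -1.2548]
px 144 ly front [-0.0097 -0.0076 -0.0054 -0.0016]
scene [498.1805 -72.5733] 10.367619003520232 66.10122680664062 tool yaw 4.128155771565745 offset in tool-y,across -2.841533492650797 1.7740369497565023
scene [497.5639 -73.6593] 9.039759207949947 63.4070930480957 tool yaw 4.128155771565745 offset in tool-y,across -3.5347977275096425 0.7351939776843819
```

View pics/held3.png

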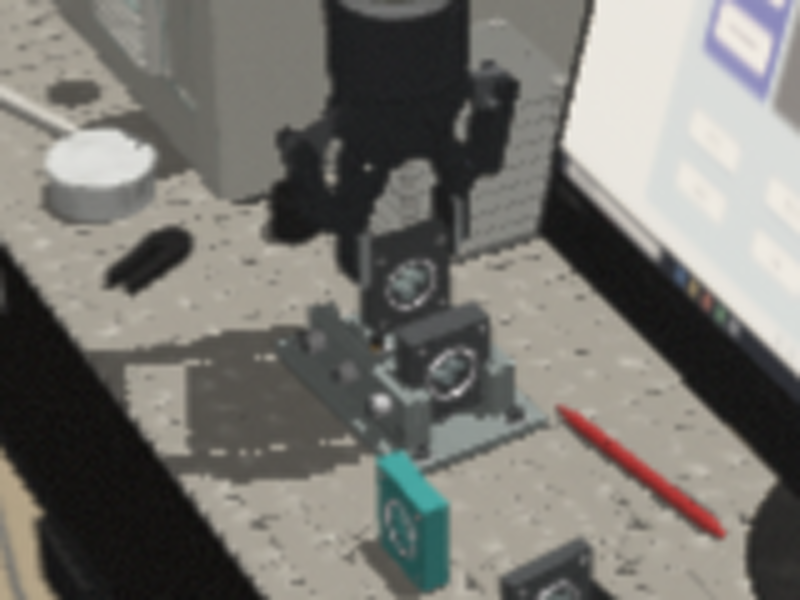

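The picture shows the held cassette above the middle slot, with its window at 410,281. It is roughly in line with the loaded one, whose window is at 449,372. I'll compare the two windows numerically.

```bash
cat > ring.py <<'E'
from fit import *
import sys
# args: held front offset from TCP across = T/2 ; compares window ring of held with that of cassette_18
T=float(sys.argv[1]); s=env.observe();p=np.array(s["position"]);R=np.array(s["tool_rot"])
im=imaging.get_image("scene");Tm=np.linalg.inv(np.array(im["world_from_camera"]))
pr=lambda w:cv2.projectPoints(np.array([w],float),cv2.Rodrigues(Tm[:3,:3])[0],Tm[:3,3],K(im),np.array(im["distortion"]))[0][0,0]
g=cv2.cvtColor(im["pixels"],cv2.COLOR_RGB2GRAY)
a=np.radians(4.1);ex=np.array([np.cos(a),np.sin(a),0]);ey=np.array([-np.sin(a),np.cos(a),0])
S=8;n=9
def patch(c): return cv2.getRectSubPix(cv2.resize(g,None,fx=S,fy=S,interpolation=cv2.INTER_CUBIC),(2*n*S+1,2*n*S+1),tuple(map(float,((c+.5)*S-.5))))
cam=lambda c,z:atz(im,c,z)
# cassette 18 window: predicted in scene frame from fit
w18=np.array([.5021,-.1090,.0395])-ey*.009
wh=np.array([p[0],p[1],p[2]-.0325+.028])-ey*T/2e3+np.array([-.0025,.001,0])
c18,ch=pr(w18),pr(wh)
def ringc(c):
    pt=patch(c).astype(np.float32); 
    blur=cv2.GaussianBlur(pt,(0,0),4); m=blur>np.percentile(blur,75)
    el=None
    yy,xx=np.nonzero(m); r=np.hypot(xx-n*S,yy-n*S); k=r<6.5*S
    e=cv2.fitEllipse(cv2.convexHull(np.stack([xx[k],yy[k]],1).astype(np.int32)))
    return c+(np.array(e[0])-n*S)/S,e
r18,e1=ringc(c18);rh,e2=ringc(ch)
tm=cv2.matchTemplate(patch(ch),patch(r18)[3*S:-3*S,3*S:-3*S],cv2.TM_CCOEFF_NORMED);_,v,_,l=cv2.minMaxLoc(tm)
rt=ch+(np.array(l)-3*S)/S
print("pred",c18,ch,"ring",r18,rh,"templ",rt,v,e1[1],e2[1])
for h in(rh,rt):
    d=cam(h,wh[2])-cam(r18,w18[2]);print("d mag x,y mm",d@ex*1000,d@ey*1000)
vis=np.hstack([cv2.resize(patch(r18),(390,390)),cv2.resize(patch(rt),(390,390))]);cv2.imwrite("pics/ring%s.png"%sys.argv[1],vis)
E
python3 ring.py 14
```

```text
pred [284.9387 240.2108] [277.0198 222.2288] ring [284.635  240.3506] [276.8065 222.38  ] templ [276.7698 222.4788] 0.7515026330947876 (71.13396453857422, 99.90357208251953) (72.32307434082031, 89.03888702392578)
d mag x,y mm -0.5598056081595739 37.85324746171291
d mag x,y mm -0.8841045373767075 37.51189563255205
```

View pics/ring14.png

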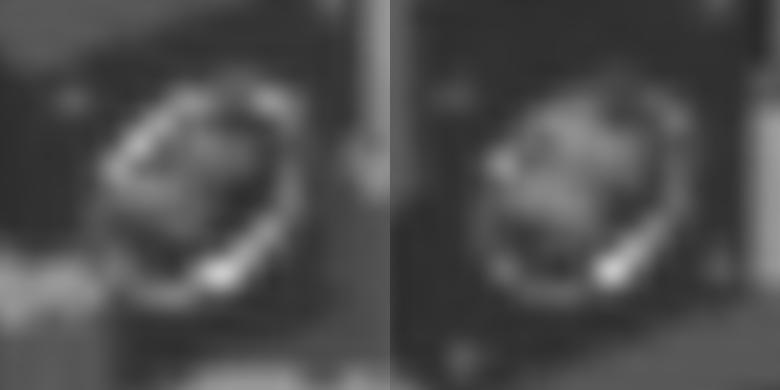

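The two windows show the same ring, and the held cassette is within about 0.5 mm of the slot centre in both directions. I'll descend in small steps, watching the force.

>>> jog_arm(plan="0 0 0 0 0 0.3 255;0 0 0 0 0 0.3 255;0 0 0 0 0 0.2 255;0 0 0 0 0 0.2 255;0 0 0 0 0 0 255")

```text
time_s: 8.77
position: [0.5007, -0.0735, 0.0699]
tool_rot: [[-0.072, 0.997, -0.001], [0.997, 0.072, 0.0], [0.0, -0.001, -1.0]]
ft_force: [-0.1, -0.1, -0.6]
grip_width: 0.0491
gripper_force: 41.7
```

>>> jog_arm(plan="0 0 0 0 0 0.1 255;0 0 0 0 0 0.1 255;0 0 0 0 0 0.1 255;0 0 0 0 0 0 255")

```text
time_s: 9.1
position: [0.5008, -0.0736, 0.0671]
tool_rot: [[-0.072, 0.997, -0.0], [0.997, 0.072, 0.0], [0.0, -0.0, -1.0]]
ft_force: [-0.6, 0.5, -0.4]
grip_width: 0.0485
gripper_force: 41.7
```

>>> jog_arm(plan="0 0 0 0 0 0.1 255;0 0 0 0 0 0.1 255;0 0 0 0 0 0.1 255;0 0 0 0 0 0 255")

```text
time_s: 9.43
position: [0.5009, -0.0736, 0.0642]
tool_rot: [[-0.072, 0.997, -0.0], [0.997, 0.072, 0.0], [0.0, -0.0, -1.0]]
ft_force: [-0.2, -0.4, -1.1]
grip_width: 0.0491
gripper_force: 41.7
```

>>> jog_arm(plan="0 0 0 0 0 0.1 255;0 0 0 0 0 0.1 255;0 0 0 0 0 0.1 255;0 0 0 0 0 0 255")

```text
time_s: 9.77
position: [0.5012, -0.0737, 0.0613]
tool_rot: [[-0.072, 0.997, 0.001], [0.997, 0.072, -0.0], [-0.0, 0.001, -1.0]]
ft_force: [0.9, -0.4, -0.4]
grip_width: 0.0489
gripper_force: 41.7
```

>>> jog_arm(plan="0 0 0 0 0 0.1 255;0 0 0 0 0 0.1 255;0 0 0 0 0 0.1 255;0 0 0 0 0 0 255")

```text
time_s: 10.1
position: [0.5016, -0.0738, 0.0584]
tool_rot: [[-0.072, 0.997, 0.002], [0.997, 0.072, -0.001], [-0.001, 0.002, -1.0]]
ft_force: [5.0, -0.1, -0.6]
grip_width: 0.0489
gripper_force: 41.8
```

>>> jog_arm(plan="0 0 0 0 0 0.1 255;0 0 0 0 0 0.1 255;0 0 0 0 0 0 255")

```text
time_s: 10.35
position: [0.5015, -0.0738, 0.0563]
tool_rot: [[-0.072, 0.997, 0.002], [0.997, 0.072, -0.0], [-0.0, 0.002, -1.0]]
ft_force: [6.9, -0.1, -0.8]
grip_width: 0.0492
gripper_force: 41.7
```

>>> jog_arm(plan="0 0 0 0 0 0.1 255;0 0 0 0 0 0.1 255;0 0 0 0 0 0 255")

```text
time_s: 10.6
position: [0.5015, -0.0737, 0.0541]
tool_rot: [[-0.072, 0.997, 0.001], [0.997, 0.072, -0.0], [-0.0, 0.001, -1.0]]
ft_force: [6.9, 0.5, -0.9]
grip_width: 0.0491
gripper_force: 42.2
```

>>> jog_arm(plan="0 0 0 0 0 0.1 255;0 0 0 0 0 0.1 255;0 0 0 0 0 0 255")

```text
time_s: 10.85
position: [0.5015, -0.0737, 0.0522]
tool_rot: [[-0.072, 0.997, 0.002], [0.997, 0.072, -0.0], [-0.0, 0.002, -1.0]]
ft_force: [5.6, 1.2, -1.5]
grip_width: 0.0488
gripper_force: 42.3
```

>>> jog_arm(plan="0 0 0 0 0 0.1 255;0 0 0 0 0 0.1 255;0 0 0 0 0 0 255")

```text
time_s: 11.1
position: [0.5015, -0.0737, 0.0501]
tool_rot: [[-0.072, 0.997, 0.001], [0.997, 0.072, -0.0], [-0.0, 0.001, -1.0]]
ft_force: [6.1, -0.3, -2.8]
grip_width: 0.0492
gripper_force: 42.0
```

>>> jog_arm(plan="0 0 0 0 0 0.1 255;0 0 0 0 0 0.1 255;0 0 0 0 0 0 255")

```text
time_s: 11.35
position: [0.5015, -0.0737, 0.0482]
tool_rot: [[-0.072, 0.997, 0.001], [0.997, 0.072, -0.0], [-0.0, 0.001, -1.0]]
ft_force: [6.4, 0.5, -1.2]
grip_width: 0.0493
gripper_force: 42.3
```

>>> jog_arm(plan="0 0 0 0 0 0.1 255;0 0 0 0 0 0.1 255;0 0 0 0 0 0 255")

```text
time_s: 11.6
position: [0.5016, -0.0737, 0.0463]
tool_rot: [[-0.072, 0.997, 0.002], [0.997, 0.072, -0.0], [-0.0, 0.002, -1.0]]
ft_force: [6.4, 0.4, 1.2]
grip_width: 0.0487
gripper_force: 42.5
```

>>> jog_arm(plan="0 0 0 0 0 0.1 255;0 0 0 0 0 0 255;0 0 0 0 0 0 255")

```text
time_s: 11.85
position: [0.5016, -0.0737, 0.0453]
tool_rot: [[-0.072, 0.997, 0.002], [0.997, 0.072, -0.0], [-0.0, 0.002, -1.0]]
ft_force: [6.3, 0.7, -0.5]
grip_width: 0.049
gripper_force: 42.2
```

>>> jog_arm(plan="0 0 0 0 0 0.1 255;0 0 0 0 0 0 255;0 0 0 0 0 0 255")

```text
time_s: 12.1
position: [0.5017, -0.0738, 0.045]
tool_rot: [[-0.072, 0.997, 0.002], [0.997, 0.072, -0.001], [-0.001, 0.002, -1.0]]
ft_force: [4.0, 1.4, 7.6]
grip_width: 0.0491
gripper_force: 43.2
```

>>> jog_arm(plan="0 0 0 0 0 0.06 255;0 0 0 0 0 0 255;0 0 0 0 0 0 255")

```text
time_s: 12.35
position: [0.5018, -0.0739, 0.0449]
tool_rot: [[-0.072, 0.997, 0.003], [0.997, 0.072, -0.001], [-0.001, 0.003, -1.0]]
ft_force: [2.3, 1.5, 13.7]
grip_width: 0.0491
gripper_force: 43.8
```

>>> jog_arm(plan="0 0 0 0 0 0.05 255;0 0 0 0 0 0 255;0 0 0 0 0 0 255")

```text
time_s: 12.6
position: [0.5018, -0.0739, 0.0448]
tool_rot: [[-0.072, 0.997, 0.003], [0.997, 0.072, -0.001], [-0.001, 0.003, -1.0]]
ft_force: [1.5, 2.0, 18.1]
grip_width: 0.0493
gripper_force: 44.5
```

>>> jog_arm(plan="0 0 0 0 0 -0.08 255;0 0 0 0 0 0 40;0 0 0 0 0 0 40;0 0 0 0 0 0 40;0 0 0 0 0 0 40")

```text
time_s: 13.02
position: [0.5001, -0.0734, 0.0435]
tool_rot: [[-0.072, 0.997, -0.002], [0.997, 0.072, 0.001], [0.001, -0.002, -1.0]]
ft_force: [-0.5, 0.5, -0.7]
grip_width: 0.0718
gripper_force: 0.0
```

>>> jog_arm(plan="0 0 0 0 0 -1 40;0 0 0 0 0 -2 40;0 0 0 0 0 -3 40;0 0 0 0 0 -3 40;0 0 0 0 0 -2 40;0 0 0 0 0 0 40")

```text
time_s: 13.52
position: [0.5021, -0.0741, 0.1576]
tool_rot: [[-0.072, 0.997, 0.006], [0.997, 0.072, -0.002], [-0.003, 0.006, -1.0]]
ft_force: [-0.3, -0.2, -0.2]
grip_width: 0.0717
gripper_force: 0.0
```

```bash
cat > chk.py <<'E'
from fit import *
import sys
im=imaging.get_image("scene");I["scene"]=im;X=cloud(im)
for x,y,t in[(.4985,-.0733,14),(.4961,-.0394,10),(.5021,-.109,18)]:
    a=np.radians(4.1);d=X-[x,y,0];lx=np.cos(a)*d[...,0]+np.sin(a)*d[...,1];ly=-np.sin(a)*d[...,0]+np.cos(a)*d[...,1]
    m=(abs(lx)<.028)&(abs(ly)<.014)&(X[...,2]>.045)
    if m.sum()<20: continue
    mt=m&(X[...,2]<.09); q=fit({"scene":mt.astype(np.float32)},[box(-25,25,-t/2,t/2,45,68.5)],[x,y,a])
    top=mt&(abs(ly)<t/2e3*.8)&(abs(lx)<.02);print(t,q,"top z",np.percentile(X[top][:,2],[50,80,95]))
a=im["pixels"][170:290,190:350,::-1];cv2.imwrite(f"pics/chk{sys.argv[1]}.png",cv2.resize(a,None,fx=5,fy=5,interpolation=cv2.INTER_CUBIC))
E
python3 chk.py 1
```

```text
14 (array([500.4142, -69.728 ]), np.float64(3.894924643825656), np.float64(21.87755584716797)) top z [0.0697 0.0714 0.0724]Traceback (most recent call last):
  File "chk.py", line 9, in <module>
    top=mt&(abs(ly)<t/2e3*.8)&(abs(lx)<.02);print(t,q,"top z",np.percentile(X[top][:,2],[50,80,95]))
                                                              ~~~~~~~~~~~~~^^^^^^^^^^^^^^^^^^^^^^^^
    return _quantile_unchecked(
        a, q, axis, out, overwrite_input, method, keepdims, weights)
    return _ureduce(a,
                    func=_quantile_ureduce_func,
    ...<5 lines>...
                    overwrite_input=overwrite_input,
                    method=method)
    r = func(a, **kwargs)
    result = _quantile(arr,
                       quantiles=q,
    ...<2 lines>...
                       out=out,
                       weights=wgt)
    slices_having_nans = np.isnan(arr[-1, ...])
                                  ~~~^^^^^^^^^
IndexError: index -1 is out of bounds for axis 0 with size 0
```

>>> jog_arm(plan="0 0 0 -3.2 -0.81 0 0;0 0 0 -3.2 -0.81 0 0;0 0 0 -3.2 -0.81 0 0;0 0 0 -3.2 -0.81 0 0;0 0 0 -3.2 -0.81 0 0;0 0 0 -3.2 -0.81 0 0;0 0 0 -3.2 -0.81 0 0;0 0 -5.5 0 0 2 0;0 0 0 0 0 1.5 0;0 0 0 0 0 0 0")

```text
time_s: 14.4
position: [0.4586, -0.3002, 0.1148]
tool_rot: [[-0.166, 0.986, -0.006], [0.986, 0.166, 0.006], [0.007, -0.005, -1.0]]
ft_force: [-0.6, 0.2, -0.7]
grip_width: 0.0851
gripper_force: 0.0
```

>>> jog_arm(plan="0 0 0 0 0 0 0;0 0 0 0 0 0 0")

```text
time_s: 14.57
position: [0.4606, -0.3009, 0.1191]
tool_rot: [[-0.168, 0.986, -0.0], [0.986, 0.168, 0.0], [0.0, -0.0, -1.0]]
ft_force: [0.9, -0.4, 0.2]
grip_width: 0.0859
gripper_force: 0.0
```

```bash
sed -i 's/    if m.sum()<20: continue/    if m.sum()<40 or t==10: continue/' chk.py; python3 chk.py 2
python3 - <<'E'
from fit import *
im=imaging.get_image("top");X=cloud(im);I["top"]=im
a=np.radians(4.1);o=np.array([.5018,-.0745,0]);d=X-o
lx=np.cos(a)*d[...,0]+np.sin(a)*d[...,1];ly=-np.sin(a)*d[...,0]+np.cos(a)*d[...,1]
for n,y,t in(("14",0,14),("18",-.036,18)):
    m=(abs(lx)<.030)&(abs(ly-y)<.013)&(X[...,2]>.048)
    pts=m&(abs(lx)<.02)&(abs(ly-y)<t/2e3-.002)
    print(n,m.sum(),"z",np.percentile(X[pts][:,2],[20,50,80]),fit({"top":m.astype(np.float32)},[box(-25,25,-t/2,t/2,48,68.5)],[o[0]-np.sin(a)*y,o[1]+y,a]))
E
```

```text
14 (array([500.265 , -70.3569]), np.float64(5.32853533446013), np.float64(40.28615188598633)) top z [0.0686 0.0715 0.0725]
14 135 z [0.0676 0.0691 0.0713] (array([503.1103, -74.0899]), np.float64(4.016671867018662), np.float64(6.525474548339844))
18 166 z [0.0647 0.0668 0.0692] (array([ 505.2577, -110.3975]), np.float64(3.924358804827961), np.float64(6.606705188751221))
```

Both views agree that the 14 mm cassette sits upright and centred, within 0.5 mm, with its top about 1 mm above the fully pressed height. That fits resting on the rubber tip. Now the 10 mm cassette.

>>> jog_arm(plan="0 0 0 -0.06 -0.03 2 0;0 0 0 0 0 2 0;0 0 0 0 0 2 0;0 0 0 0 0 1.3 0;0 0 0 0 0 0.75 0;0 0 0 0 0 0 0")

```text
time_s: 15.17
position: [0.4601, -0.3013, 0.0378]
tool_rot: [[-0.168, 0.986, -0.001], [0.986, 0.168, 0.001], [0.001, -0.001, -1.0]]
ft_force: [-0.6, 0.1, 0.4]
grip_width: 0.0853
gripper_force: 0.0
```

>>> jog_arm(plan="0 0 0 0 0 0 255;0 0 0 0 0 0 255;0 0 0 0 0 0 255;0 0 0 0 0 0 255;0 0 0 0 0 0 255;0 0 0 0 0 0 255", grip_force=40)

```text
time_s: 15.67
position: [0.4608, -0.3022, 0.0398]
tool_rot: [[-0.168, 0.986, 0.002], [0.986, 0.168, -0.002], [-0.002, 0.001, -1.0]]
ft_force: [-1.4, 0.2, 5.9]
grip_width: 0.0489
gripper_force: 41.4
```

>>> jog_arm(plan="0 0 0 0 0 -0.5 255;0 0 0 0 0 -1 255;0 0 0 0 0 -2 255;0 0 0 0 0 -3 255;0 0 0 0 0 -3 255;0 0 0 0 0 -2.5 255;0 0 0 0 0 0 255;0 0 0 0 0 0 255;0 0 0 0 0 0 255")

```text
time_s: 16.42
position: [0.46, -0.3014, 0.1583]
tool_rot: [[-0.168, 0.986, -0.001], [0.986, 0.168, 0.001], [0.001, -0.0, -1.0]]
ft_force: [-1.0, -0.7, 0.0]
grip_width: 0.0489
gripper_force: 41.5
```

>>> jog_arm(plan="0 0 0 3.14 1.02 0 255;0 0 0 3.14 1.02 0 255;0 0 0 3.14 1.02 0 255;0 0 0 3.14 1.02 0 255;0 0 0 3.14 1.02 0 255;0 0 0 3.14 1.02 0 255;0 0 0 3.14 1.02 0 255;0 0 0 3.15 1.02 0 255;0 0 5.5 0 0 0 255;0 0 0 0 0 0 255")

```text
time_s: 17.25
position: [0.4982, -0.0387, 0.1575]
tool_rot: [[-0.072, 0.997, -0.002], [0.997, 0.072, 0.001], [0.001, -0.002, -1.0]]
ft_force: [-0.7, 0.0, -0.7]
grip_width: 0.0488
gripper_force: 41.5
```

>>> jog_arm(plan="0 0 0 0 0 2 255;0 0 0 0 0 2 255;0 0 0 0 0 2 255;0 0 0 0 0 1.2 255;0 0 0 0 0 0.4 255;0 0 0 0 0 0 255;0 0 0 0 0 0 255;0 0 0 0 0 0 255")

```text
time_s: 17.92
position: [0.4991, -0.0407, 0.0832]
tool_rot: [[-0.073, 0.997, 0.001], [0.997, 0.073, -0.0], [-0.0, 0.001, -1.0]]
ft_force: [0.3, -0.6, 0.3]
grip_width: 0.0491
gripper_force: 41.5
```

```bash
sed -i 's/-.0325/-.0335/' ring.py; python3 ring.py 10
python3 - <<'E'
from fit import *
im=imaging.get_image("scene");a=im["pixels"][170:290,190:350,::-1];cv2.imwrite("pics/hov2.png",cv2.resize(a,None,fx=5,fy=5,interpolation=cv2.INTER_CUBIC))
E
```

```text
pred [284.9387 240.2108] [270.2973 215.6376] ring [284.6406 240.3807] [269.9987 215.5334] templ [270.0473 215.8876] 0.5356367826461792 (71.26187133789062, 99.80277252197266) (69.92622375488281, 84.33811950683594)
d mag x,y mm 0.07052191360533508 74.56393358557685
d mag x,y mm -0.6976448342637274 73.02058147003588
```

View pics/hov2.png

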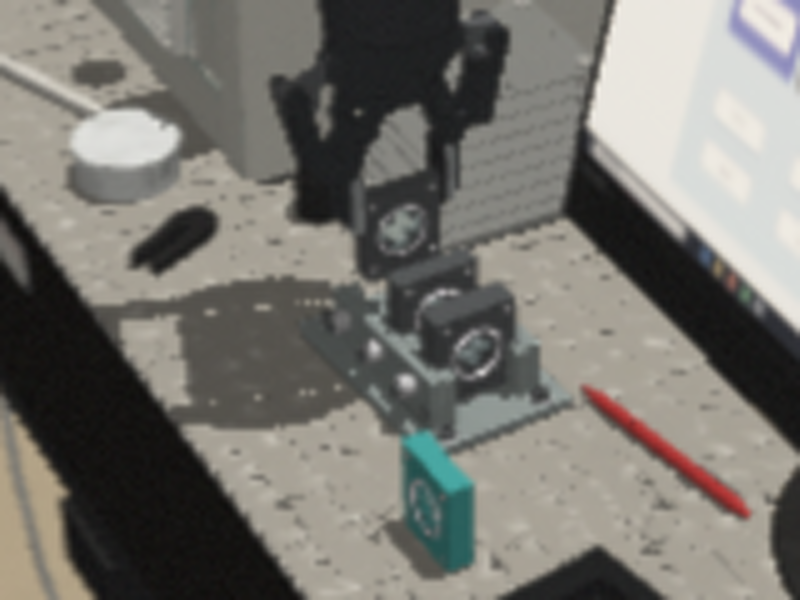

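The picture shows the 10 mm cassette hovering in line above the last slot (400,228), with both loaded cassettes and the turquoise look-alike undisturbed. The window comparison puts it within about 1 mm of the slot centre. Inserting now.

>>> jog_arm(plan="0 0 0 0.04 0 0.3 255;0 0 0 0 0 0.3 255;0 0 0 0 0 0.2 255;0 0 0 0 0 0.1 255;0 0 0 0 0 0 255")

```text
time_s: 18.43
position: [0.4985, -0.0399, 0.0732]
tool_rot: [[-0.072, 0.997, -0.001], [0.997, 0.072, 0.0], [0.0, -0.001, -1.0]]
ft_force: [-0.1, -0.1, -1.7]
grip_width: 0.049
gripper_force: 41.5
```

>>> jog_arm(plan="0 0 0 0 0 0.1 255;0 0 0 0 0 0.1 255;0 0 0 0 0 0.1 255;0 0 0 0 0 0 255")

```text
time_s: 18.77
position: [0.4986, -0.0399, 0.0704]
tool_rot: [[-0.072, 0.997, -0.0], [0.997, 0.072, 0.0], [0.0, -0.0, -1.0]]
ft_force: [0.0, 0.1, -0.3]
grip_width: 0.0491
gripper_force: 41.5
```

>>> jog_arm(plan="0 0 0 0 0 0.1 255;0 0 0 0 0 0.1 255;0 0 0 0 0 0.1 255;0 0 0 0 0 0 255")

```text
time_s: 19.1
position: [0.4986, -0.0399, 0.0674]
tool_rot: [[-0.072, 0.997, -0.0], [0.997, 0.072, 0.0], [0.0, -0.0, -1.0]]
ft_force: [-0.1, 0.6, -0.8]
grip_width: 0.049
gripper_force: 41.5
```

>>> jog_arm(plan="0 0 0 0 0 0.1 255;0 0 0 0 0 0.1 255;0 0 0 0 0 0.1 255;0 0 0 0 0 0 255")

```text
time_s: 19.43
position: [0.4986, -0.0399, 0.0644]
tool_rot: [[-0.072, 0.997, -0.0], [0.997, 0.072, 0.0], [0.0, -0.0, -1.0]]
ft_force: [0.2, 0.5, -0.9]
grip_width: 0.0493
gripper_force: 41.5
```

Free entry with no side force. Continuing.

>>> jog_arm(plan="0 0 0 0 0 0.1 255;0 0 0 0 0 0.1 255;0 0 0 0 0 0.1 255;0 0 0 0 0 0 255")

```text
time_s: 19.77
position: [0.4994, -0.0401, 0.0617]
tool_rot: [[-0.072, 0.997, 0.002], [0.997, 0.072, -0.0], [-0.0, 0.002, -1.0]]
ft_force: [2.4, 0.1, 0.0]
grip_width: 0.0489
gripper_force: 41.6
```

>>> jog_arm(plan="0 0 0 0 0 0.1 255;0 0 0 0 0 0.1 255;0 0 0 0 0 0.1 255;0 0 0 0 0 0 255")

```text
time_s: 20.1
position: [0.4993, -0.0401, 0.0585]
tool_rot: [[-0.072, 0.997, 0.002], [0.997, 0.072, -0.0], [-0.0, 0.002, -1.0]]
ft_force: [4.9, -0.1, -0.4]
grip_width: 0.0492
gripper_force: 41.6
```

>>> jog_arm(plan="0 0 0 0 0 0.1 255;0 0 0 0 0 0.1 255;0 0 0 0 0 0 255")

```text
time_s: 20.35
position: [0.4993, -0.0401, 0.0564]
tool_rot: [[-0.072, 0.997, 0.002], [0.997, 0.072, -0.0], [-0.0, 0.002, -1.0]]
ft_force: [6.2, 0.1, -1.6]
grip_width: 0.0491
gripper_force: 41.5
```

>>> jog_arm(plan="0 0 0 0 0 0.1 255;0 0 0 0 0 0.1 255;0 0 0 0 0 0 255")

```text
time_s: 20.6
position: [0.4993, -0.0401, 0.0543]
tool_rot: [[-0.072, 0.997, 0.002], [0.997, 0.072, -0.0], [-0.0, 0.002, -1.0]]
ft_force: [6.8, -0.5, -2.5]
grip_width: 0.0492
gripper_force: 41.7
```

>>> jog_arm(plan="0 0 0 0 0 0.1 255;0 0 0 0 0 0.05 255;0 0 0 0 0 0 255")

```text
time_s: 20.85
position: [0.4994, -0.0401, 0.0529]
tool_rot: [[-0.072, 0.997, 0.002], [0.997, 0.072, -0.0], [-0.0, 0.002, -1.0]]
ft_force: [7.1, 0.3, -0.4]
grip_width: 0.0489
gripper_force: 41.8
```

>>> jog_arm(plan="0 0 0 0 0 0.1 255;0 0 0 0 0 0.05 255;0 0 0 0 0 0 255")

```text
time_s: 21.1
position: [0.4993, -0.0401, 0.0513]
tool_rot: [[-0.072, 0.997, 0.001], [0.997, 0.072, -0.0], [-0.0, 0.001, -1.0]]
ft_force: [5.7, 0.2, -2.3]
grip_width: 0.0491
gripper_force: 41.7
```

>>> jog_arm(plan="0 0 0 0 0 0.1 255;0 0 0 0 0 0 255;0 0 0 0 0 0 255")

```text
time_s: 21.35
position: [0.4992, -0.0401, 0.0501]
tool_rot: [[-0.072, 0.997, 0.001], [0.997, 0.072, -0.0], [-0.0, 0.001, -1.0]]
ft_force: [6.0, 0.1, -2.9]
grip_width: 0.0492
gripper_force: 41.9
```

>>> jog_arm(plan="0 0 0 0 0 0.1 255;0 0 0 0 0 0.05 255;0 0 0 0 0 0 255")

```text
time_s: 21.6
position: [0.4993, -0.0401, 0.0488]
tool_rot: [[-0.072, 0.997, 0.001], [0.997, 0.072, -0.0], [-0.0, 0.001, -1.0]]
ft_force: [6.5, 0.3, -1.6]
grip_width: 0.0489
gripper_force: 42.0
```

>>> jog_arm(plan="0 0 0 0 0 0.1 255;0 0 0 0 0 0 255;0 0 0 0 0 0 255")

```text
time_s: 21.85
position: [0.4993, -0.0401, 0.0477]
tool_rot: [[-0.072, 0.997, 0.001], [0.997, 0.072, -0.0], [-0.0, 0.001, -1.0]]
ft_force: [5.3, 0.3, -3.6]
grip_width: 0.0491
gripper_force: 41.9
```

>>> jog_arm(plan="0 0 0 0 0 0.1 255;0 0 0 0 0 0 255;0 0 0 0 0 0 255")

```text
time_s: 22.1
position: [0.4993, -0.0401, 0.0469]
tool_rot: [[-0.072, 0.997, 0.002], [0.997, 0.072, -0.0], [-0.0, 0.002, -1.0]]
ft_force: [4.7, 0.5, -0.1]
grip_width: 0.049
gripper_force: 42.3
```

>>> jog_arm(plan="0 0 0 0 0 0.1 255;0 0 0 0 0 0 255;0 0 0 0 0 0 255")

```text
time_s: 22.35
position: [0.4994, -0.0401, 0.0462]
tool_rot: [[-0.072, 0.997, 0.002], [0.997, 0.072, -0.0], [-0.0, 0.002, -1.0]]
ft_force: [4.8, -0.4, 3.7]
grip_width: 0.0486
gripper_force: 42.6
```

>>> jog_arm(plan="0 0 0 0 0 0.06 255;0 0 0 0 0 0 255;0 0 0 0 0 0 255")

```text
time_s: 22.6
position: [0.4994, -0.0401, 0.0459]
tool_rot: [[-0.072, 0.997, 0.002], [0.997, 0.072, -0.001], [-0.001, 0.002, -1.0]]
ft_force: [3.2, 0.7, 9.7]
grip_width: 0.0486
gripper_force: 43.1
```

>>> jog_arm(plan="0 0 0 0 0 0.06 255;0 0 0 0 0 0 255;0 0 0 0 0 0 255")

```text
time_s: 22.85
position: [0.4994, -0.0402, 0.0458]
tool_rot: [[-0.072, 0.997, 0.002], [0.997, 0.072, -0.001], [-0.001, 0.002, -1.0]]
ft_force: [2.9, -0.0, 11.9]
grip_width: 0.049
gripper_force: 43.5
```

>>> jog_arm(plan="0 0 0 0 0 0.04 255;0 0 0 0 0 0 255;0 0 0 0 0 0 255")

```text
time_s: 23.1
position: [0.4995, -0.0402, 0.0457]
tool_rot: [[-0.072, 0.997, 0.003], [0.997, 0.072, -0.001], [-0.001, 0.003, -1.0]]
ft_force: [1.4, 0.9, 17.3]
grip_width: 0.0485
gripper_force: 43.9
```

>>> jog_arm(plan="0 0 0 0 0 -0.08 255;0 0 0 0 0 0 40;0 0 0 0 0 0 40;0 0 0 0 0 0 40;0 0 0 0 0 0 40")

```text
time_s: 23.52
position: [0.4979, -0.0398, 0.0447]
tool_rot: [[-0.072, 0.997, -0.002], [0.997, 0.072, 0.001], [0.001, -0.002, -1.0]]
ft_force: [-0.3, 0.4, -0.7]
grip_width: 0.072
gripper_force: 0.0
```

>>> jog_arm(plan="0 0 0 0 0 -1 40;0 0 0 0 0 -2 40;0 0 0 0 0 -3 40;0 0 0 0 0 -3 40;0 0 0 0 0 -3 40;0 0 0 -3.2 -0.8 0 40;0 0 0 -3.2 -0.8 0 40;0 0 0 -3.2 -0.8 0 40;0 0 0 -3.2 -0.8 0 40;0 0 0 -3.2 -0.8 0 40")

```text
time_s: 24.35
position: [0.4694, -0.2036, 0.1649]
tool_rot: [[-0.072, 0.997, -0.001], [0.997, 0.072, 0.001], [0.001, -0.001, -1.0]]
ft_force: [1.0, -0.5, -0.7]
grip_width: 0.0716
gripper_force: 0.0
```

>>> jog_arm(plan="0 0 0 -3.2 -0.8 0 40;0 0 0 -3.2 -0.8 0 40;0 0 0 -3.2 -0.8 0 40;0 0 0 0 0 0 40;0 0 0 0 0 0 40")

```text
time_s: 24.77
position: [0.4526, -0.3009, 0.1645]
tool_rot: [[-0.07, 0.998, -0.001], [0.998, 0.07, 0.001], [0.001, -0.001, -1.0]]
ft_force: [0.5, 0.4, 0.2]
grip_width: 0.0721
gripper_force: 0.0
```

Run:
```python
from fit import *
im=imaging.get_image("top");X=cloud(im);I["top"]=im
a=np.radians(4.1);o=np.array([.5018,-.0745,0]);d=X-o
lx=np.cos(a)*d[...,0]+np.sin(a)*d[...,1];ly=-np.sin(a)*d[...,0]+np.cos(a)*d[...,1]
for n,y,t in(("14",0,14),("18",-.036,18),("10",.034,10)):
    m=(abs(lx)<.030)&(abs(ly-y)<.013)&(X[...,2]>.048)
    pts=m&(abs(lx)<.02)&(abs(ly-y)<t/2e3-.0015)
    r=fit({"top":m.astype(np.float32)},[box(-25,25,-t/2,t/2,48,68.5)],[o[0]-np.sin(a)*y,o[1]+y,a]);e=r[0]-o[:2]*1000
    print(n,m.sum(),"z",np.percentile(X[pts][:,2],[20,50,80]),r,"mag",np.cos(a)*e[0]+np.sin(a)*e[1],-np.sin(a)*e[0]+np.cos(a)*e[1])
im2=imaging.get_image("scene")
A=np.hstack([cv2.resize(im2["pixels"][190:280,220:340,::-1],(400,300),interpolation=2),cv2.resize(im["pixels"][262:337,230:330,::-1],(400,300),interpolation=2)]);cv2.imwrite("pics/end.png",A)
```

```text
14 136 z [0.0676 0.0695 0.071 ] (array([503.0661, -74.0389]), np.float64(4.053766858077238), np.float64(6.874540328979492)) mag 1.2958531711081984 0.36935035503081876
18 169 z [0.0648 0.067  0.0693] (array([ 504.8745, -110.5872]), np.float64(3.7622710627195404), np.float64(7.415609359741211)) mag 0.4865089165642824 -36.21464183292322
10 108 z [0.067  0.0693 0.0709] (array([500.7264, -40.5323]), np.float64(4.466347705827107), np.float64(4.146266937255859)) mag 1.3577266189047925 33.95748649374649
```

View pics/end.png

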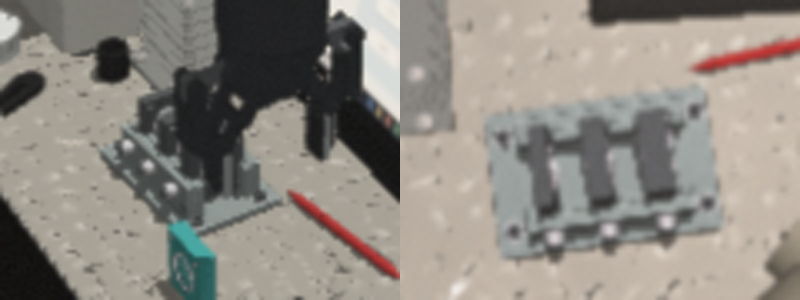

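The top view shows all three cassettes in their slots, the two new ones within 0.5 mm along the row. In the scene view the hand hides part of the magazine. Both tops stand about 1.5 mm above the pressed height. The plunger's friction could be holding them there, so I'll press each one lightly from above with shut fingers to make sure the foot sits on the tip.

>>> jog_arm(plan="0 0 0 3.21 0.81 0 255;0 0 0 3.21 0.81 0 255;0 0 0 3.21 0.81 0 255;0 0 0 3.21 0.81 0 255;0 0 0 3.21 0.81 0 255;0 0 0 3.21 0.81 0 255;0 0 0 3.21 0.81 0 255;0 0 0 3.21 0.82 0 255;0 0 0 0 0 0 255;0 0 0 0 0 0 255")

```text
time_s: 25.7
position: [0.4991, -0.0366, 0.1653]
tool_rot: [[-0.077, 0.997, -0.0], [0.997, 0.077, 0.0], [0.0, -0.0, -1.0]]
ft_force: [-0.4, -0.4, -0.0]
grip_width: 0.0
gripper_force: 0.0
```

>>> jog_arm(plan="0 0 0 0 0 2.5 255;0 0 0 0 0 2.5 255;0 0 0 0 0 1.9 255;0 0 0 0 0 1 255;0 0 0 0 0 0.5 255;0 0 0 0 0 0 255;0 0 0 0 0 0 255")

```text
time_s: 26.28
position: [0.4996, -0.0394, 0.0817]
tool_rot: [[-0.072, 0.997, 0.001], [0.997, 0.072, -0.0], [-0.0, 0.0, -1.0]]
ft_force: [0.7, 0.0, 0.2]
grip_width: 0.0
gripper_force: 0.0
```

>>> jog_arm(plan="0 0 0 0 0 0.3 255;0 0 0 0 0 0.3 255;0 0 0 0 0 0.2 255;0 0 0 0 0 0.1 255;0 0 0 0 0 0 255")

```text
time_s: 26.7
position: [0.4994, -0.0391, 0.0721]
tool_rot: [[-0.072, 0.997, -0.0], [0.997, 0.072, 0.0], [0.0, -0.0, -1.0]]
ft_force: [0.9, 0.6, -0.4]
grip_width: -0.0002
gripper_force: 0.0
```

>>> jog_arm(plan="0 0 0 0 0 0.1 255;0 0 0 0 0 0.1 255;0 0 0 0 0 0 255")

```text
time_s: 26.95
position: [0.4994, -0.0391, 0.0701]
tool_rot: [[-0.072, 0.997, -0.0], [0.997, 0.072, 0.0], [0.0, -0.0, -1.0]]
ft_force: [0.3, -0.4, -0.3]
grip_width: 0.0001
gripper_force: 0.0
```

>>> jog_arm(plan="0 0 0 0 0 0.1 255;0 0 0 0 0 0 255;0 0 0 0 0 0 255")

```text
time_s: 27.2
position: [0.4995, -0.0391, 0.0692]
tool_rot: [[-0.072, 0.997, -0.0], [0.997, 0.072, 0.0], [0.0, -0.0, -1.0]]
ft_force: [-0.3, -0.1, -0.4]
grip_width: 0.0003
gripper_force: 0.0
```

>>> jog_arm(plan="0 0 0 0 0 0.1 255;0 0 0 0 0 0 255;0 0 0 0 0 0 255")

```text
time_s: 27.45
position: [0.4995, -0.0391, 0.0683]
tool_rot: [[-0.072, 0.997, 0.0], [0.997, 0.072, -0.0], [-0.0, -0.0, -1.0]]
ft_force: [-1.7, -0.3, 2.9]
grip_width: 0.0003
gripper_force: 1.7
```

>>> jog_arm(plan="0 0 0 0 0 0.08 255;0 0 0 0 0 0 255;0 0 0 0 0 0 255")

```text
time_s: 27.7
position: [0.4997, -0.0392, 0.0681]
tool_rot: [[-0.072, 0.997, 0.001], [0.997, 0.072, -0.0], [-0.001, 0.001, -1.0]]
ft_force: [-3.7, 0.9, 9.5]
grip_width: 0.0002
gripper_force: 5.0
```

>>> jog_arm(plan="0 0 0 0 0 0.08 255;0 0 0 0 0 0 255;0 0 0 0 0 0 255")

```text
time_s: 27.95
position: [0.4998, -0.0393, 0.068]
tool_rot: [[-0.072, 0.997, 0.002], [0.997, 0.072, -0.001], [-0.001, 0.002, -1.0]]
ft_force: [-5.9, 1.3, 16.0]
grip_width: -0.0002
gripper_force: 8.7
```

The 10 is firm at the same height and was already on the tip. Same press on the 14.

>>> jog_arm(plan="0 0 0 0 0 -0.5 255;0 0 0 0 0 -1 255;0 0 0 -1.7 0 0 255;0 0 0 -1.7 0 0 255;0 0 0 0 0 0 255;0 0 0 0 0 0.7 255;0 0 0 0 0 0.5 255;0 0 0 0 0 0 255")

```text
time_s: 28.62
position: [0.5016, -0.0723, 0.0688]
tool_rot: [[-0.073, 0.997, -0.001], [0.997, 0.073, 0.0], [0.001, -0.001, -1.0]]
ft_force: [-0.6, -0.2, -0.1]
grip_width: 0.0001
gripper_force: 0.0
```

>>> jog_arm(plan="0 0 0 0 0 0.1 255;0 0 0 0 0 0.1 255;0 0 0 0 0 0 255")

```text
time_s: 28.87
position: [0.5017, -0.0724, 0.0684]
tool_rot: [[-0.073, 0.997, 0.0], [0.997, 0.073, -0.0], [-0.0, -0.0, -1.0]]
ft_force: [-5.6, 0.3, 15.0]
grip_width: -0.0002
gripper_force: 7.2
```

>>> jog_arm(plan="0 0 0 0 0 0.1 255;0 0 0 0 0 0 255;0 0 0 0 0 0 255")

```text
time_s: 29.12
position: [0.5019, -0.0725, 0.0682]
tool_rot: [[-0.073, 0.997, 0.001], [0.997, 0.073, -0.001], [-0.001, 0.001, -1.0]]
ft_force: [-7.4, 0.3, 24.1]
grip_width: -0.0004
gripper_force: 11.7
```

Firm at 0.0683, as expected. I'll lift off, wait briefly and hand in.

>>> jog_arm(plan="0 0 0 0 0 -0.5 255;0 0 0 0 0 -2 255;0 0 0 0 0 -3 255;0 0 0 0 0 -3 255;0 0 0 -2 -0.5 -1 255;0 0 0 0 0 0 255;0 0 0 0 0 0 255;0 0 0 0 0 0 255;0 0 0 0 0 0 255")

```text
time_s: 29.87
position: [0.4979, -0.0924, 0.1604]
tool_rot: [[-0.073, 0.997, -0.002], [0.997, 0.073, 0.001], [0.001, -0.002, -1.0]]
ft_force: [0.4, 0.3, -0.6]
grip_width: -0.0001
gripper_force: 0.0
```

```bash
python3 -c "
from h import *
print(env.observe()['ft_force'],env.observe()['position']);print(job.close_job())"
```

```text
[ 0.36424814  0.25135116 -0.55129251] [ 0.4978999  -0.09242907  0.16037516]
the job is handed in; nothing more can be done
None
```

Both cassettes are loaded in their own slots, pressed firmly onto their stop tips (peak push about 24 N) and let go; I handed the job in at about 30 s, but the close call returned no verdict.

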